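# Start the vacuum chamber's pump-down

## Task

Get the vacuum chamber pumping by pressing its controls with the closed fingertips (nothing is to be grasped): first press down the raised end of the wide rocker on the white power block until it rocks fully over, then push the chamber's vent plunger down fully home, then press the large round start button on the grey control box all the way in and let it spring back. Keep to that order, do not switch the narrow rocker or press the square stop key, and do not lift, push away or knock over the control box or anything else standing on the bench.

Things in the scene. Friction and masses are not known exactly. Their poses are not given: they have to be found in the camera images.
- chamber: Round metal vacuum chamber with glass wall, 194 mm diameter, lid top at 104 mm; bolted to the bench. Origin: centre of its underside; yaw varies. On the lid: the vent plunger at x = -55 mm, a fixed arched grip along y at x = +15 mm (to 144 mm height), a gauge and a blanked port further back.
- vent_top (a point): Centre of the top face of the vent plunger, a black round cap 32 mm across and 10 mm thick on a stem over a short brass sleeve, the control nearest the robot on the chamber lid. 142 mm above the bench when fully up, 128 mm when home. Moves with the plunger.
- vent (a joint): Vent plunger travel in m, downward: 0 fully up (open), 0.014 fully home (shut). It starts 0 to 3 mm down, resists with about 3 N and stays where it is left.
- power_block: White power block, 96 (x) by 124 (y) by 44 mm tall, fixed to the bench; origin at the centre of its underside, yaw varies. On top two black paddle rockers, each 60 mm long along x, tilting about a y axis 46 mm above the bench: the wide one (36 mm) at y = -26 mm and the narrow one (14 mm) at y = +36 mm.
- power_end (a point): Point on the top face of the wide paddle, midway across its width, 24 mm from its pivot (6 mm from its end), at the end away from the robot, which stands up at the start and bears a thin metal inlay line. About 59.5 mm above the bench when off, 52.3 mm when fully on; it moves with the paddle. +x of the power block points from the pivot to this end.
- power (a joint): Tilt of the wide paddle in rad: 0 off (the end away from the robot up), 0.30 fully on (that end down). It starts between 0 and 0.05, needs 1 to 5 N on that end and stays where it is left.
- lamp (a joint): Tilt of the narrow paddle on the power block, 0 off to 0.30 on; not part of the job.
- start_box: Grey loose pump control box, 80 (x) by 140 (y) by 48 mm tall, 0.7 to 1.2 kg, standing free on the bench; origin at the centre of its underside, yaw varies. On top at y = +34 mm the large round start button, at y = -38 mm the small square stop key (20 mm).
- start_top (a point): Centre of the top face of the start button, black, round, 38 mm diameter, in a steel collar of 54 mm; 70 mm above the bench at rest. Moves with the button.
- start (a joint): Start button travel in m, downward: 0 at rest, 0.006 fully in; about 1.5 N at the start of the travel, 5 N fully in; springs back.
- stop (a joint): Stop key travel in m, downward, 0 to 0.005; springs back; not part of the job.
- jar: Bystander: glass jar with steel lid, 52 mm diameter, 62 mm tall; origin at its underside, bench level.
- can: Bystander: black plastic can, 38 mm diameter, 48 mm tall; origin at its underside, bench level.
- beaker: Bystander: glass beaker, 60 mm diameter, 75 mm tall; origin at its underside, bench level.
- puck: Bystander: white ceramic disc, 36 mm diameter, 22 mm tall; origin at its underside, bench level.
- cylinder_grad: Bystander: solid glass measuring cylinder, foot 64 mm, column 28 mm diameter, 130 mm tall; origin at its underside, bench level.
- spatula: Bystander: thin steel lab spatula, 147 mm long, up to 14 mm wide and 6 mm thick, lying along its own x.
- tray: Bystander: white divided sample tray, 80 x 140 x 30 mm; origin at its underside, bench level.
There are look-alikes about, which are no part of the job. Leave any pink or purple look-alike of the chamber alone.

How it is judged:
By the outcome, as a careful person would: the job done as asked, in the order asked, and still so for the second after the job is handed in, with the robot touching nothing.
It also fails if it takes over 48 s, if anything falls off the work surface, if the arm or the gripper's body presses on something with over 40 N, if the wrist force passes 120 N, or if a joint passes its speed limit or range.

## Robot

A 7-joint arm with a two-finger parallel gripper is mounted at the origin on the work surface. World frame = base frame: x ahead of the robot, y to its left, z up, the work surface at z = 0. Lengths are in m, angles in rad, forces in N, time in s.
With the tool pointing down it reaches from about 0.4 to 0.9 m from the base axis. Payload 5.6 kg.
Tool frame: the origin (TCP) lies midway between the tips of the shut fingers; the grasp point (between the pads) lies 19 mm behind it; y points along the fingers, z is the direction in which the jaws open and shut, and the axes are right-handed (so a half turn about y gives the same grasp; the last joint's range is limited). The gripper opens to 92 mm and grips with 3 to 60 N. Pads are 20 mm wide; open, the fingers measure 128 mm over their backs; the gripper's body (75 mm by 189 mm) begins 69 mm behind the grasp point.
Start: joints at [-1.27, 0.468, -0.012, 1.603, 0.006, 1.071, -0.056], TCP at [0.219, 0.612, 0.192] pointing down, gripper open.
Joint ranges: [-2.53, 2.53], [-0.31, 2.02], [-1.57, 1.55], [0.28, 2.44], [-1.29, 4.43], [0.15, 1.84], [-2.92, 2.92]. Speed limits (rad/s): [2.57, 2.57, 3.14, 3.14, 3.14, 3.14, 3.14].

## Interface

Orientations are given as a 3x3 rotation matrix whose columns are the frame's x, y, z axes.
In Python, from station import env, effector, solver, viewer, workorder, search_frame, tip_of gives the robot as it stands. Calls block until the motion is done:
- env.reach(position, orientation): joint-space move of the TCP to a pose.
- env.movel(position, frame=None, rate=0.15): straight line of the TCP; frame=None keeps the orientation; rate is the mean speed in m/s.
- env.goto_joints(angles): joint-space move.
- effector.release() and effector.grasp(squeeze=None): open the fingers fully, or close them until they stop; squeeze is the grip in N (None keeps the last).
- env.pause(seconds).
- solver.inverse_kinematics(position, orientation): joint angles nearest the present ones, or None.
- env.sense(): the state.
- viewer.read_camera(name): name is "scene" or "top"; returns (picture, depth): 420x560x3 uint8, red, green, blue; 420x560 float32, m along the optical axis (not along the pixel's ray), 0 where there is no reading.
- viewer.camera_info(name): a dict with "intrinsics" (3x3 intrinsics, pixels), "eye" and "rotation" of the camera in the world. Camera axes: x right, y up, looking along -z (the intrinsics and any distortion apply to the point x, -y, -z); pixel columns grow to the right and rows downward; lengths in m; the calibration is good to about 2 mm. A picture is of the moment at which its call begins. camera_info takes no time and is no camera call.
A pose or a line that the arm cannot do raises env.PlanningError and nothing moves.
- workorder.finish_job(): hands the job in, once; it reports no verdict.
Trained networks look in the newest picture that a camera, given by its name, has taken for a name from the list of things; names that differ only in an ending like _2 or _b are one class to them, and where a whole thing is asked for, a point or a joint stands for the part that bears it (a point fixed in the world has none). Each returns a list of dicts, best first, with "score" (0 to 1); they miss things now and then, are a little off and sometimes report something else, mostly with a low value. They report only what shows in the picture. A call takes as long as a camera call. They do not tell look-alikes from the thing itself.
- search_frame(camera, name): "at" ([x, y, z] in m, in world coordinates, good to about 4 mm: the middle of the surface that is visible of it).
- tip_of(camera, name): "at" ([x, y, z] in m, in world coordinates, good to about 4 mm: a listed point, or the origin of a listed thing).
The state is a dict: "t": time; "joint_positions": joint angles; "joint_velocities": joint speeds; "tau": joint torques, N m; "ee_pos": TCP position; "tcp_rot": TCP orientation; "wrist_force": force on the tool from outside, world axes, zero at the start; "moment": the same for the moment, N m; "gripper_width": finger opening in m.
Only numpy, scipy, OpenCV 4.12 (cv2) and the standard library are available. Lean on these libraries where they do the work, as an engineer would, in place of code of your own. Each camera call takes 0.05 s, during which the arm holds its last target.

## Working session

There is one attempt and no reset: what is moved stays moved. The work goes in short steps, each a Python script; the robot and the scene stay as the last script left them, time stands still between calls to the robot, and variables do not carry over. Pictures are saved under pics/ and viewed, and the job is handed in when it is done.

```bash
ls; mkdir -p pics
python3 - <<'E'
from station import env,viewer,search_frame,tip_of
import cv2,numpy as np
for c in("scene","top"):
    p,d=viewer.read_camera(c); cv2.imwrite(f"pics/{c}0.png",p[:,:,::-1]); np.save(f"pics/{c}0.npy",d)
    i=viewer.camera_info(c); print(c,i)
    for n in("vent_top","power_end","start_top","chamber","power_block","start_box"):
        print(n,[(np.round(r["at"],4).tolist(),round(r["score"],2)) for r in tip_of(c,n)])
s=env.sense();print(s["t"],s["ee_pos"],s["tcp_rot"],s["wrist_force"],s["gripper_width"])
E
```

```text
pics
scene {'intrinsics': array([[435.28462398,   0.        , 281.58262613],
       [  0.        , 435.28462398, 209.95399191],
       [  0.        ,   0.        ,   1.        ]]), 'eye': array([ 1.22846877, -0.35988098,  0.78489681]), 'rotation': array([[ 0.52490175, -0.5306518 ,  0.66549742],
       [ 0.85114581,  0.32229681, -0.41433752],
       [ 0.00538125,  0.78392183,  0.62083621]])}
vent_top [([0.4557, 0.3133, 0.1414], 0.63), ([0.3522, -0.2112, -0.0022], 0.57), ([0.3375, 0.5727, 0.1427], 0.52), ([0.1922, 0.3778, 0.1404], 0.38)]
power_end [([0.5474, -0.0395, 0.0575], 0.77), ([0.353, -0.2079, 0.002], 0.72)]
start_top [([0.5226, -0.2739, 0.073], 0.61)]
chamber [([0.2485, 0.3853, -0.0065], 0.97), ([0.5082, 0.3064, 0.0009], 0.95), ([0.3916, 0.5579, 0.0018], 0.87), ([0.3668, 0.1157, 0.002], 0.63)]
power_block [([0.5292, -0.0122, -0.001], 0.85)]
start_box [([0.5061, -0.3081, 0.0049], 0.66), ([0.4905, 0.1641, 0.0049], 0.35)]
top {'intrinsics': array([[435.00747953,   0.        , 276.28327201],
       [  0.        , 435.00747953, 218.18260053],
       [  0.        ,   0.        ,   1.
[... 215 characters left out ...]
076]])}
vent_top [([0.1914, 0.38, 0.1448], 0.7), ([0.342, 0.5696, 0.1406], 0.52), ([0.4525, 0.3131, 0.1385], 0.45)]
power_end [([0.5483, -0.0392, 0.0582], 0.66), ([0.7293, 0.1593, 0.0021], 0.5)]
start_top []
chamber [([0.2485, 0.3834, -0.0026], 0.87), ([0.3863, 0.5612, -0.0018], 0.71), ([0.5067, 0.3041, -0.0015], 0.63)]
power_block [([0.5338, -0.0124, 0.001], 0.57)]
start_box [([0.5091, -0.3031, 0.0055], 0.76), ([0.7246, -0.012, -0.0028], 0.69)]
0.7 [0.21912976 0.61196259 0.19221567] [[ 9.41476427e-01  5.41631811e-05  3.37078825e-01]
 [-3.37078827e-01  4.38021974e-05  9.41476427e-01]
 [ 3.62285650e-05 -9.99999998e-01  5.94959979e-05]] [-0.42665714 -0.81371023  0.30895982] 0.09207652490300634
```

View pics/scene0.png

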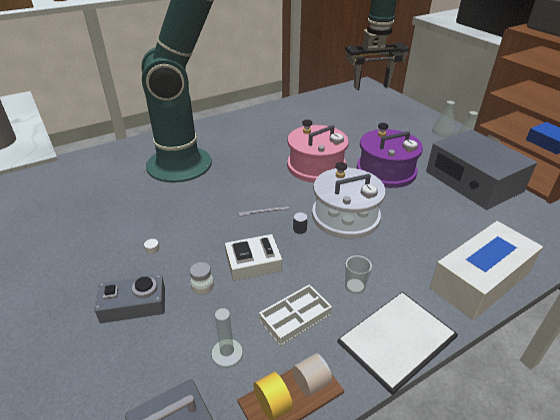

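View pics/top0.png

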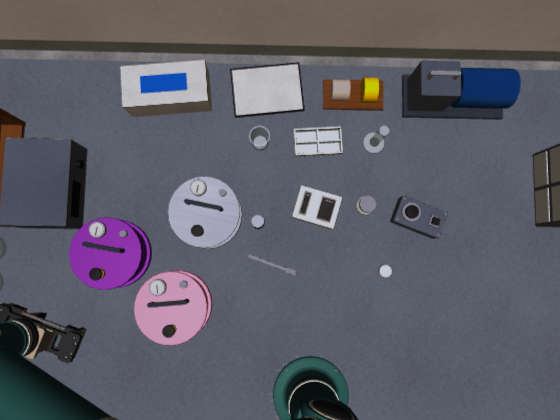

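```bash
cat > h.py <<'E'
import cv2,numpy as np
from station import env,viewer,effector,solver,workorder,tip_of,search_frame
def cloud(c,d):
    i=viewer.camera_info(c);K=i["intrinsics"]
    v,u=np.mgrid[0:420,0:560]
    P=np.stack([(u-K[0,2])/K[0,0]*d,-(v-K[1,2])/K[1,1]*d,-d],-1)
    return P@i["rotation"].T+i["eye"]
def proj(c,X):
    i=viewer.camera_info(c);K=i["intrinsics"]
    q=(np.asarray(X)-i["eye"])@i["rotation"]
    return np.array([K[0,2]+K[0,0]*q[0]/-q[2],K[1,2]-K[1,1]*q[1]/-q[2]])
E
python3 - <<'E'
from h import *
for c in("top","scene"):
    d=np.load(f"pics/{c}0.npy"); p=cv2.imread(f"pics/{c}0.png"); P=cloud(c,d)
    bx,by,z=P[...,0],P[...,1],P[...,2]
    for n,cx,cy,r,zl,zh in(("block",.53,-.012,.1,.036,.07),("box",.507,-.305,.1,.04,.08),("vent",.454,.313,.03,.125,.15),("button",.522,-.274,.03,.06,.08)):
        m=(np.hypot(bx-cx,by-cy)<r)&(z>zl)&(z<zh)
        q=P[m]
        if len(q)<5: print(c,n,len(q));continue
        rc=cv2.minAreaRect((q[:,:2]*1000).astype(np.float32))
        print(c,n,len(q),"median",np.median(q,0).round(4),"mid",((q.max(0)+q.min(0))/2).round(4),"rect",np.round(rc[0],1),np.round(rc[1],1),round(rc[2],1))
    t=[]
    for X in((.53,-.012,.05),(.507,-.305,.05),(.454,.313,.14)):
        u,v=proj(c,X).astype(int); t.append(cv2.resize(p[max(v-32,0):v+32,max(u-32,0):u+32],(266,266),interpolation=cv2.INTER_CUBIC)); print(c,u-32,v-32)
    cv2.imwrite(f"pics/z_{c}.png",np.hstack(t))
E
python3 -c "
import cv2,numpy as np
cv2.imwrite('pics/z.png',np.vstack([cv2.imread('pics/z_top.png'),cv2.imread('pics/z_scene.png')]))"
```

```text
top block 1437 median [ 0.5301 -0.011   0.0449] mid [ 0.5312 -0.0103  0.0506] rect [531.7 -11.4] [124.1  96.5] 74.6
top box 1363 median [ 0.5072 -0.3063  0.0491] mid [ 0.5077 -0.3067  0.0573] rect [ 508.3 -307. ] [140.2  80.6] 69.7
top vent 120 median [0.4516 0.312  0.1406] mid [0.4515 0.3125 0.1392] rect [451.5 312.5] [29.1 31. ] 0.0
top button 214 median [ 0.5189 -0.2749  0.0679] mid [ 0.5195 -0.2745  0.0672] rect [ 521.  -276.5] [50.5 49. ] 33.8
top 285 174
top 388 184
top 164 197
scene block 1485 median [ 0.5457 -0.015   0.046 ] mid [ 0.5343 -0.0112  0.0505] rect [533.5 -10.4] [124.5  98.1] 74.9
scene box 1910 median [ 0.5219 -0.3081  0.0497] mid [ 0.5093 -0.3065  0.0573] rect [ 510.1 -306.8] [141.1  82.7] 68.3
scene vent 93 median [0.4565 0.3113 0.1416] mid [0.453  0.3135 0.1358] rect [453.  313.4] [30.9 32.5] 82.0
scene button 326 median [ 0.5278 -0.2758  0.0691] mid [ 0.5248 -0.2748  0.0673] rect [ 525.3 -274.9] [52.1 45. ] 86.1
scene 219 216
scene 97 257
scene 308 133
```

View pics/z.png

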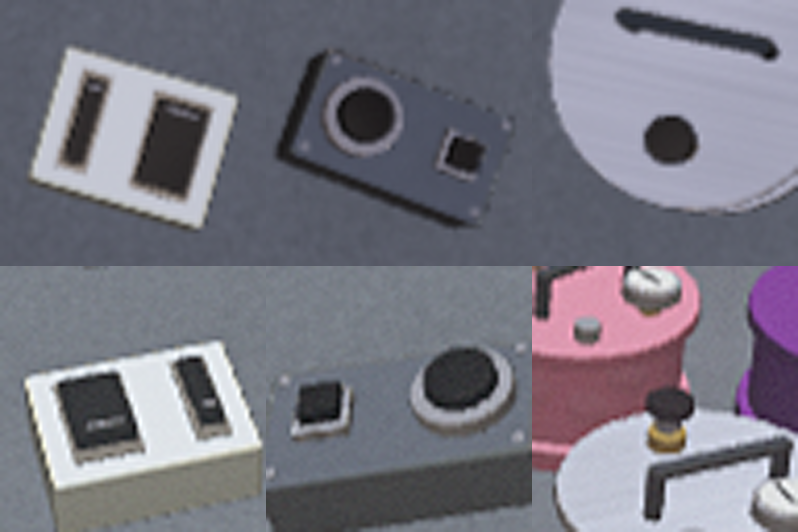

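```bash
cat >> h.py <<'E'
def rot(yaw):
    z=np.array([-np.sin(yaw),np.cos(yaw),0]);y=np.array([0,0,-1.]);return np.stack([np.cross(y,z),y,z],1)
def press(xy,z0,zmin,fstop,R,step=.001,rate=.02):
    b=np.array(env.sense()["wrist_force"])
    env.movel([xy[0],xy[1],z0],R,.1); b=np.array(env.sense()["wrist_force"]);z=z0
    while z>zmin:
        z-=step; env.movel([xy[0],xy[1],z],R,rate); s=env.sense(); f=np.array(s["wrist_force"])-b
        print("z %.4f act %.4f F %s t %.2f"%(z,s["ee_pos"][2],f.round(1),s["t"]))
        if f[2]>fstop: break
def st():
    s=env.sense();print(s["t"],s["ee_pos"].round(4),s["wrist_force"].round(2),s["gripper_width"])
E
python3 - <<'E'
from h import *
for c in("top","scene"):
    P=cloud(c,np.load(f"pics/{c}0.npy"))
    r=np.hypot(P[...,0]-.5214,P[...,1]+.2752)
    for a,b in((0,14),(14,18),(18,21),(21,25),(25,29)):
        m=(r>a/1e3)&(r<b/1e3);print(c,a,b,np.percentile(P[m][:,2],[10,50,90]).round(4))
effector.grasp(); st()
env.movel([.219,.612,.30],None,.25); st()
R=rot(np.radians(-15.3))
env.reach([.5516,-.0432,.15],R); st()
p,d=viewer.read_camera("scene");cv2.imwrite("pics/s1.png",p[:,:,::-1])
E
```

```text
top 0 14 [0.0658 0.0697 0.0731]
top 14 18 [0.0623 0.0691 0.0723]
top 18 21 [0.0582 0.0636 0.0698]
top 21 25 [0.056  0.0604 0.0627]
top 25 29 [0.0454 0.0535 0.0605]
scene 0 14 [0.0698 0.0711 0.0727]
scene 14 18 [0.0617 0.07   0.0721]
scene 18 21 [0.0599 0.0637 0.0704]
scene 21 25 [0.0507 0.061  0.0627]
scene 25 29 [0.0483 0.0536 0.0606]
2.05 [0.2191 0.612  0.1922] [ 0.28 -0.6   0.98] 0.0004727440029897653
2.6333 [0.2189 0.6118 0.2999] [ 0.04 -0.55 -0.46] 0.0003751394342938857
5.2833 [ 0.5519 -0.0422  0.15  ] [ 0.19 -1.14 -0.37] 0.0005614063106275132
```

Run:
```python
from h import *
R=rot(np.radians(-15.3))
press((.5516,-.0432),.066,.050,9,R)
env.movel([.5516,-.0432,.15],R,.15);st()
for c in("scene","top"):
    p,d=viewer.read_camera(c);cv2.imwrite(f"pics/{c}2.png",p[:,:,::-1])
    if c=="scene": q=cv2.resize(p[200:300,190:310],(720,600),interpolation=cv2.INTER_CUBIC);cv2.imwrite("pics/s2z.png",q[:,:,::-1])
    print(c,[(np.round(r["at"],4),round(r["score"],2)) for r in tip_of(c,"power_end")])
```

```text
z 0.0650 act 0.0654 F [-0.7  0.5 -0.4] t 6.58
z 0.0640 act 0.0640 F [ 0.2 -0.2 -0.6] t 6.83
z 0.0630 act 0.0629 F [ 0.2 -0.1 -0.8] t 7.08
z 0.0620 act 0.0619 F [-0.6  0.2 -1. ] t 7.33
z 0.0610 act 0.0609 F [-0.6 -0.  -0.9] t 7.58
z 0.0600 act 0.0599 F [-0.2 -0.2 -0. ] t 7.83
z 0.0590 act 0.0589 F [-0.9  0.8  0.4] t 8.07
z 0.0580 act 0.0579 F [ 0.  -0.4 -0.3] t 8.32
z 0.0570 act 0.0569 F [-1.8 -0.9 -1.3] t 8.57
z 0.0560 act 0.0559 F [-0.6 -0.5 -0.9] t 8.82
z 0.0550 act 0.0549 F [-0.2  1.  -0. ] t 9.07
z 0.0540 act 0.0539 F [-1.3 -0.7 -0.4] t 9.32
z 0.0530 act 0.0529 F [-0.7 -0.5 -0.8] t 9.57
z 0.0520 act 0.0519 F [ 0.1  0.5 -0.1] t 9.82
z 0.0510 act 0.0509 F [-1.   0.8 -0.4] t 10.07
z 0.0500 act 0.0499 F [-0.4  0.3  0.2] t 10.32
11.1417 [ 0.551  -0.043   0.1493] [-0.18  0.92  0.46] 0.00038958236890900564
scene []
top [(array([ 0.5481, -0.0397,  0.0607]), 0.64), (array([ 0.7262, -0.0144, -0.0038]), 0.44), (array([ 0.4854,  0.1603, -0.0034]), 0.34)]
```

View pics/s2z.png

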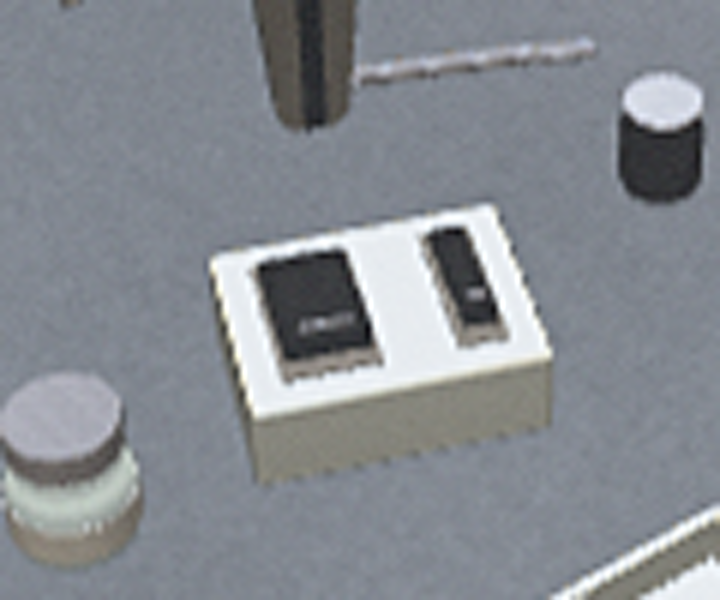

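Run:
```python
from h import *
for c in("scene","top"): print(c,proj(c,(.551,-.043,.149)),proj(c,(.551,-.043,.055)))
P=cv2.imread("pics/top2.png");u,v=proj("top",(.551,-.043,.149)).astype(int);print(u,v)
cv2.imwrite("pics/t2z.png",cv2.resize(P[v-50:v+50,u-60:u+60],(720,600),interpolation=cv2.INTER_CUBIC))
c="scene";p,d=viewer.read_camera(c);X=cloud(c,d)
m=(X[...,2]>.1)&(np.hypot(X[...,0]-.551,X[...,1]+.043)<.06)
q=X[m];print(q.min(0),q.max(0)); lo=q[q[:,2]<q[:,2].min()+.03];print(np.median(lo,0))
for z in np.arange(.1,.2,.01):
    k=q[(q[:,2]>z)&(q[:,2]<z+.01)]
    if len(k):print(round(z,2),len(k),k.min(0).round(3),k.max(0).round(3))
```

```text
scene [241.78759277 226.37897591] [243.8181228 256.4351193]
top [333.4243541  194.78641907] [328.67546931 199.61850548]
333 194
[ 0.49104097 -0.10252243  0.17078733] [0.60560521 0.01637706 0.60095298]
[ 0.55892916 -0.0458724   0.18765778]
0.17 28 [ 0.554 -0.057  0.171] [ 0.564 -0.035  0.18 ]
0.18 42 [ 0.541 -0.058  0.18 ] [ 0.564 -0.033  0.19 ]
0.19 48 [ 0.544 -0.059  0.19 ] [ 0.564 -0.031  0.199]
```

View pics/t2z.png

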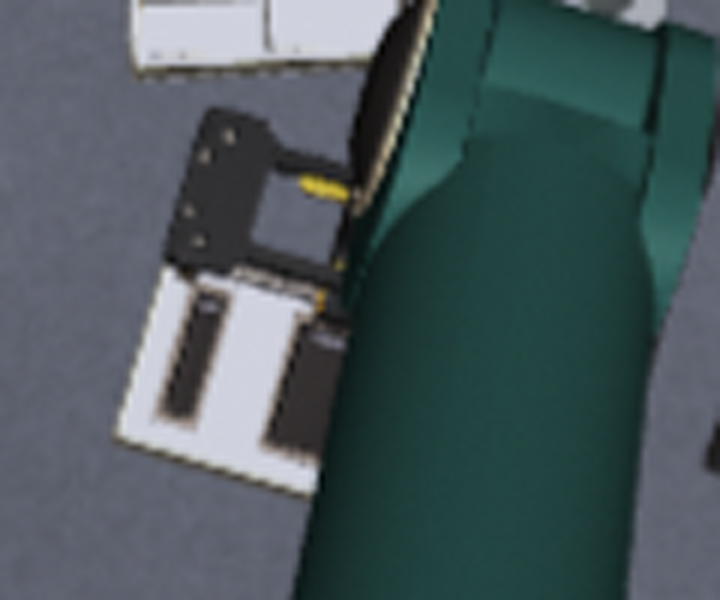

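View pics/scene2.png

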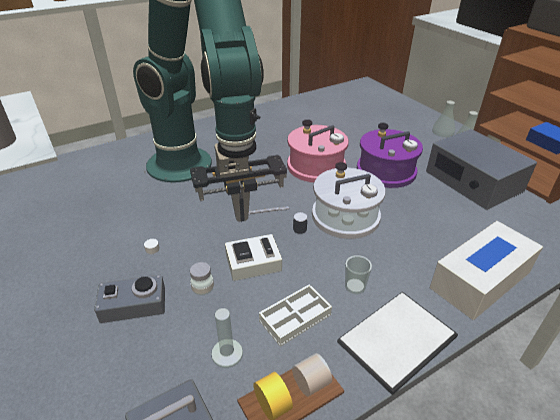

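Run:
```python
from h import *
R=rot(np.radians(-15.3))
press((.5516,-.0432),.051,.024,9,R,.0015,.03)
env.movel([.5516,-.0432,.13],R,.2);st()
p,d=viewer.read_camera("scene");cv2.imwrite("pics/s3z.png",cv2.resize(p[200:300,190:310],(720,600),interpolation=cv2.INTER_CUBIC)[:,:,::-1])
```

```text
z 0.0495 act 0.0498 F [ 0.7 -0.6  0.6] t 12.78
z 0.0480 act 0.0480 F [ 1.4 -0.  -0.5] t 13.03
z 0.0465 act 0.0464 F [-0.   0.5  0. ] t 13.28
z 0.0450 act 0.0449 F [1.  0.4 0.3] t 13.53
z 0.0435 act 0.0434 F [0.2 0.1 0.1] t 13.78
z 0.0420 act 0.0419 F [ 0.6 -0.2  0.9] t 14.03
z 0.0405 act 0.0404 F [ 1.  -0.5  0.2] t 14.28
z 0.0390 act 0.0389 F [ 0.7  0.1 -0.3] t 14.53
z 0.0375 act 0.0376 F [ 1.  -1.2  1.6] t 14.78
z 0.0360 act 0.0361 F [ 2.7 -0.3  1.6] t 15.03
z 0.0345 act 0.0345 F [3.2 0.8 1.6] t 15.28
z 0.0330 act 0.0331 F [3.3 0.8 3.2] t 15.53
z 0.0315 act 0.0317 F [ 3.5 -1.6  3.6] t 15.78
z 0.0300 act 0.0310 F [ 2.  -0.4 11. ] t 16.03
16.6833 [ 0.55   -0.0425  0.1287] [0.27 0.85 0.51] 8.979435447126883e-05
```

View pics/s3z.png

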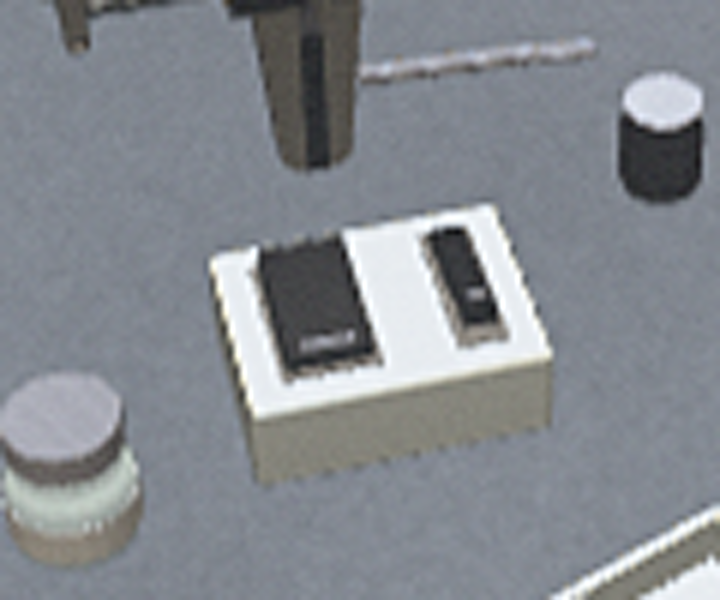

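Run:
```python
from h import *
R=rot(np.radians(-15.3))
env.movel([.5516,-.0432,.22],R,.25)
env.reach([.4525,.3128,.19],R);st()
press((.4525,.3128),.126,.099,14,R,.0015,.03)
env.movel([.4525,.3128,.22],R,.25);st()
p,d=viewer.read_camera("scene");cv2.imwrite("pics/s4z.png",cv2.resize(p[140:240,290:410],(720,600),interpolation=cv2.INTER_CUBIC)[:,:,::-1])
X=cloud("scene",d);m=(np.hypot(X[...,0]-.4525,X[...,1]-.3128)<.012)&(X[...,2]>.11)&(X[...,2]<.16);print(np.median(X[m],0))
```

```text
18.625 [0.4534 0.3113 0.19  ] [ 0.55 -0.07  0.08] 0.0003695743229360113
z 0.1245 act 0.1249 F [-0.4 -0.5 -2.2] t 19.67
z 0.1230 act 0.1230 F [ 0.4 -0.9 -1.7] t 19.92
z 0.1215 act 0.1214 F [-0.2 -0.5 -1.4] t 20.17
z 0.1200 act 0.1199 F [ 0.5  0.3 -0.7] t 20.42
z 0.1185 act 0.1185 F [ 0.3  0.5 -0.8] t 20.67
z 0.1170 act 0.1170 F [-0.1  0.4 -0.2] t 20.92
z 0.1155 act 0.1154 F [-0.5  1.1 -0.4] t 21.17
z 0.1140 act 0.1139 F [ 0.5  0.7 -0.8] t 21.42
z 0.1125 act 0.1124 F [ 0.6  1.2 -0.5] t 21.67
z 0.1110 act 0.1109 F [ 0.5 -0.8 -0.3] t 21.92
z 0.1095 act 0.1093 F [ 0.5 -0.4 -1.1] t 22.17
z 0.1080 act 0.1078 F [ 0.2  0.9 -0.2] t 22.42
z 0.1065 act 0.1063 F [ 0.7  0.9 -1.4] t 22.67
z 0.1050 act 0.1059 F [-1.7 -1.2  8.8] t 22.92
z 0.1035 act 0.1057 F [-5.9 -3.2 19. ] t 23.17
23.7833 [0.4516 0.3126 0.2188] [0.07 0.51 1.03] 0.0007203131948832454
[0.45496206 0.30970653 0.12849385]
```

View pics/s4z.png

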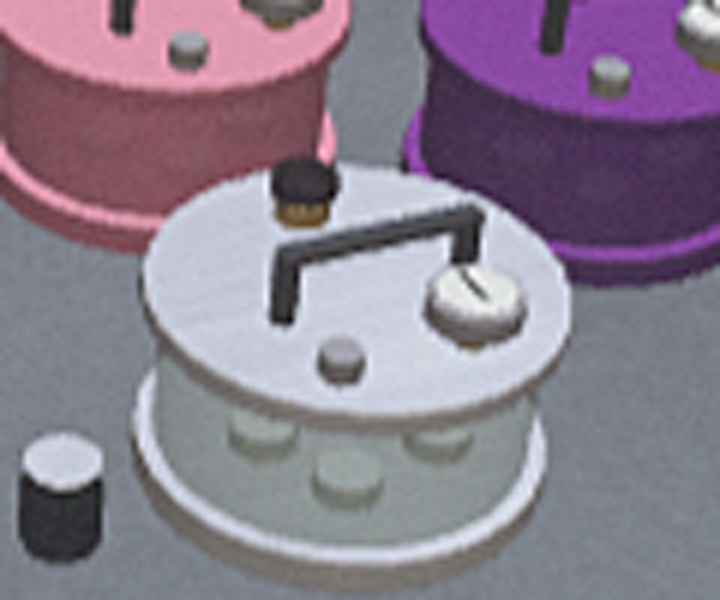

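Run:
```python
from h import *
R=rot(np.radians(-21));b=(.5214,-.2752)
env.reach([*b,.20],R);st()
press(b,.053,.036,10,R,.0015,.03)
env.pause(.2);st()
env.movel([*b,.22],R,.2);st()
for c in("scene","top"):
    p,d=viewer.read_camera(c);cv2.imwrite(f"pics/{c}5.png",p[:,:,::-1])
    X=cloud(c,d)
    for n,q in(("vent",(.4525,.3128,.135)),("start",(*b,.069)),("pend",(.5487,-.0424,.055))):
        m=(np.hypot(X[...,0]-q[0],X[...,1]-q[1])<(.012 if n!="pend" else .004))&(abs(X[...,2]-q[2])<.02);print(c,n,m.sum(),np.median(X[m],0))
    m=(np.hypot(X[...,0]-.507,X[...,1]+.305)<.1)&(X[...,2]>.04)&(X[...,2]<.08)
    if m.sum()>5:
        print(c,cv2.minAreaRect((X[m][:,:2]*1000).astype(np.float32)))
```

```text
25.9583 [ 0.522  -0.274   0.1998] [ 0.88 -0.3   0.23] 0.0003568612641265837
z 0.0515 act 0.0516 F [-0.   1.4  0.9] t 27.82
z 0.0500 act 0.0499 F [-1.1  2.2  0.6] t 28.07
z 0.0485 act 0.0484 F [-1.   0.7  0.4] t 28.32
z 0.0470 act 0.0471 F [-0.3  0.7  2.1] t 28.57
z 0.0455 act 0.0456 F [-0.6  1.9  3.3] t 28.82
z 0.0440 act 0.0441 F [-0.6  1.   4.7] t 29.07
z 0.0425 act 0.0426 F [-1.4  1.7  5. ] t 29.32
z 0.0410 act 0.0420 F [-2.4  2.1 12.4] t 29.57
29.775 [ 0.5216 -0.2753  0.042 ] [-2.58  2.3  11.98] 0.0005914358209710775
30.8167 [ 0.5207 -0.2745  0.2187] [ 0.46  0.16 -0.52] 0.00020513524827911852
scene vent 40 [0.45558715 0.31032846 0.12926849]
scene start 74 [ 0.5199505  -0.27541177  0.07137933]
scene pend 9 [ 0.54918194 -0.04166069  0.05392367]
scene ((510.2189025878906, -306.581298828125), (139.9571075439453, 81.13520812988281), 69.44160461425781)
top vent 61 [0.45339398 0.31320497 0.12763339]
top start 57 [ 0.52141903 -0.27511033  0.0698004 ]
top pend 5 [ 0.54755617 -0.04151725  0.05184595]
top ((513.7089233398438, -292.4959411621094), (109.67021179199219, 80.3610610961914), 69.16926574707031)
```

View pics/scene5.png

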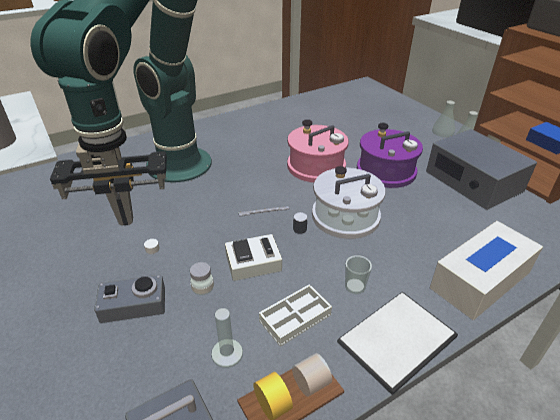

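Run:
```python
from h import *
workorder.finish_job();st()
```

```text
the job is handed in; nothing more can be done
the job is handed in; nothing more can be done
```

I pressed the three controls in the order you asked, on the clear (not pink or purple) chamber's set, and handed the job in at about 31 s of the 48 s allowed. No verdict is reported, so these are my own last checks:

| Control | Peak force | Check after pressing |
|---|---|---|
| Wide power rocker | 11 N at its stop | That end reads 52–54 mm above the bench (52.3 mm expected when fully on). |
| Vent plunger | 19 N at its stop | The cap top reads about 128–129 mm (128 mm when home). |
| Start button | 12 N at its stop | It moved about 6 mm and sprang back to about 70–71 mm. |

- **Box and bystanders:** the scene camera shows the control box where it was. The top camera's outline of it came out short because the arm was in the way. In the last picture the other items stand where they were, and the narrow rocker and stop key were not touched.
- **Fingertip offset:** the closed fingertips sit about 22 mm above the reported tool point. My first press on the rocker therefore stopped short without touching anything, and I repeated it lower.
- **Vent resistance:** the expected 3 N did not show during the vent's travel. I rely on its hard stop and measured height instead.

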